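Reset the grain measuring cylinder with the setting rod

TASK

Take the setting rod (the one with the round flat-topped knob and the ring mark) out of the rod stand and put its foot into the taller of the two steel cylinders. Push it straight down until the stiff sliding bottom is fully home and the ring mark reads level with the cylinder's rim, then let go and leave the rod standing in there.

Things in the scene. Friction and masses are not known exactly. Their poses are not given: they have to be found in the camera images.
- setting_rod: Loose aluminium rod, 18 mm diameter, 130 mm long, 100 g, upright in a hole of the stand. Top 40 mm is a black flat-topped cylindrical knob, 26 mm diameter: grip it from above. Black ring mark, 6 mm wide, centred 70 mm above the foot. Origin: centre of the foot; z up the rod. The two other rods in the stand are shorter, without ring: one has a 44 mm black crossbar on top, one no head.
- measuring_cylinder: Taller of two open steel cylinders, fixed to the bench: 100 mm high, 42 mm outside diameter, on a dark 72 mm round foot 10 mm thick. Blind bore, 30 mm diameter, open at the top; 70 mm deep (floor at z = 30 mm) once its sliding bottom is fully down. Origin: centre of the underside, on the bench; z up; rim at z = 100 mm. The other cylinder is 60 mm high.
- sliding_bottom (a joint): Travel in m of the brass sliding bottom (stiff piston, 28 mm diameter) in the measuring cylinder: 0 = highest, top 40 mm below the rim; 0.030 = fully down on its stop, top 70 mm below the rim. Starts between 0 and 0.008. Takes about 5.5 N to push down slowly; no spring, stays where it is left; the rod's weight alone does not move it.
- rod_stand: White plastic block fixed to the bench, 64 mm (x) by 200 mm (y), 50 mm high, with three vertical holes, 21 mm diameter and 40 mm deep, in a row at y = -65, 0, +65 mm; a rod's foot stands 10 mm above the bench. Origin: centre of the underside; z up. A gripper closing along the block's x axis clears the neighbouring rods.
There are look-alikes about, which are no part of the job. What is shaped like the setting_rod but green is not meant. What is shaped like the measuring_cylinder but red is not meant.

How it is judged:
At the end, for the whole second after the job is handed in: The sliding bottom is down to within 5 mm of its stop, and the released setting rod stands at rest in the measuring cylinder's bore, foot down on it (foot within 14 mm of the cylinder's axis, within 14 degrees of upright), with its ring mark within 6 mm of level with the rim (value of joint sliding_bottom above 0.025 m and z of setting_rod in the frame of measuring_cylinder between 0.024 and 0.036 m and horizontal distance between setting_rod and measuring_cylinder below 0.014 m and angle between setting_rod's own z axis and vertical below 0.25 rad and linear speed of setting_rod below 0.02 m/s); the robot touches nothing.
It also fails if it takes over 42 s, if anything falls off the work surface, if the arm or the gripper's body presses on something with over 40 N, if the wrist force passes 120 N, or if a joint passes its speed limit or range.

ROBOT

A 6-joint arm with a two-finger parallel gripper is mounted at the origin on the work surface. World frame = base frame: x ahead of the robot, y to its left, z up, the work surface at z = 0. Lengths are in m, angles in rad, forces in N, time in s.
With the tool pointing down it reaches from about 0.375 to 0.825 m from the base axis. Payload 5.5 kg.
Tool frame: the origin (TCP) lies at the centre of the arm's flange, where the gripper is bolted on; the fingertips stand 173 mm ahead of it and the grasp point (between the pads) lies 155 mm ahead of it (manip.tcp_to_tips is the distance from the TCP to the fingertips, in m); z points along the fingers, y is the line along which they close (so a half turn about z gives the same grasp; the last joint's range is limited). The gripper opens to 85 mm and grips with 20 to 120 N. Pads are 22 mm wide; open, the fingers measure 114 mm over their backs; the gripper's body (76 mm by 85 mm) begins 54 mm behind the grasp point. The pads swing forward as they close: fully open they stand 13 mm farther back than shut.
Start: joints at [1.343, 0.314, -0.047, 1.21, 0, 1.571], TCP at [0.135, 0.584, 0.405] pointing down, gripper open.
Joint ranges: [-2.67, 2.67], [-0.69, 1.73], [-1.03, 1.25], [-2.08, 2.16], [-1.42, 1.45], [-3.14, 3.14]. Speed limits (rad/s): [2.39, 2.39, 3.01, 3.14, 3.14, 3.14].

INTERFACE

Orientations are given as a unit quaternion [w, x, y, z].
In Python, from station import status, eyes, order, outline_of, manip gives the robot as it stands.
- The arm moves only by the shell command python3 -m creep 'ROWS' [FORCE]. ROWS is JSON, one flat list of numbers, 5 for each row, row after row: the opening, from 0 (shut) to 1 (fully open), then the shift along the world's x, y, z in m, then the turn about the world's z in rad. A call has 1 to 8 rows; each row shifts and turns the commanded pose from where the row before left it; what a row does not reach is not made up. A row lasts 1/12 s, in which the tool goes at most 41.7 mm and 7.16 degrees, less where a joint would pass 70% of its speed; a pose out of reach is approached as far as the arm can. A call is refused whole if a number of a shift passes 0.0417 or a number of a turn 0.125, either way. A call with a gripper value outside its range is refused whole. The fingers move at their own pace and stop on an object; FORCE is the grip in N (left out, the last holds). Time passes only in rows, so rows that do not move let the fingers close. It gives the time, the measured TCP pose, the force, the opening and the grip force at its end, in the units of the state.
- status.state(): the state, without advancing time (a new reading comes with each control period).
- eyes.snapshot(name): name is "scene" or "side" or "wrist"; returns a dict with "img" (384x512x3 uint8, blue, green, red), "fx", "fy", "cx", "cy" (pixels), "dist" ([k1, k2, p1, p2, k3] as OpenCV has them; the pictures are not rectified), "R" (3x3) and "t" (3): a world point X has camera coordinates R X + t. Camera axes: x right, y down, z forward; pixel columns grow to the right and rows downward; lengths in m; the calibration is good to about 2 mm. A picture is of the moment at which its call begins. There is no depth.
- order.sign_off(): hands the job in; it is judged then, once.
Trained networks look in a picture, given as the dict that the camera call returned (one of the last four; its "shot" number tells which), for a name from the list of things; names that differ only in an ending like _2 or _b are one class to them, and where a whole thing is asked for, a point or a joint stands for the part that bears it (a point fixed in the world has none). Each returns a list of dicts, best first, with "confidence" (0 to 1); they miss things now and then, are a little off and sometimes report something else, mostly with a low value. They report only what shows in the picture. A call takes as long as a camera call. They do not tell look-alikes from the thing itself.
- outline_of(picture, label): "mask" (384x512 bool, what is visible of it) and "centre" ([column, row] in pixels, amid what is visible of it).
The state is a dict: "time_s": time; "qpos": joint angles; "qvel": joint speeds; "effort": joint torques, N m; "position": TCP position; "eef_rot": TCP orientation; "wrist_force": force on the tool from outside, world axes, zero at the start; "wrist_torque": the same for the moment, N m; "width": finger opening in m; "grasp_force": force on a finger pad.
Only numpy, scipy, OpenCV 4.12 (cv2) and the standard library are available. Lean on these libraries where they do the work, as an engineer would, in place of code of your own. Each camera call takes 0.05 s, during which the arm holds its last target. There are 200 camera calls.

## Working session

There is one attempt and no reset: what is moved stays moved. The work goes in short steps, Python scripts to look and compute and a shell command to move; the robot and the scene stay as the last step left them, time stands still between calls to the robot, and variables do not carry over. Pictures are saved under pics/ and viewed, at most 10 in all, crops included, and the job is handed in when it is done.

```bash
ls; mkdir -p pics
python3 - <<'E'
from station import status, eyes, outline_of, manip
import cv2, numpy as np
print(status.state(), manip.tcp_to_tips)
ims=[]
for n in ["scene","side"]:
    s=eyes.snapshot(n); ims.append(s["img"]); print(n,s["fx"],s["R"],s["t"])
    for l in ["setting_rod","measuring_cylinder","rod_stand"]:
        for o in outline_of(s,l): print(l,o["confidence"],np.round(o["centre"]),o["mask"].sum())
cv2.imwrite("pics/scene.png",ims[0]);cv2.imwrite("pics/side.png",ims[1])
E
```

```text
pics
{'time_s': 0.0, 'qpos': array([ 1.34299741e+00,  3.14237718e-01, -4.80612574e-02,  1.21019340e+00,
        3.82011425e-05,  1.57076708e+00]), 'qvel': array([-2.71191788e-04,  9.72501283e-04, -4.10395964e-04,  3.07743622e-05,
       -6.84896937e-04, -3.07989961e-04]), 'effort': array([-1.15045910e-03, -5.39586282e+01,  3.39753556e+01,  1.91479077e-02,
       -1.60927425e-04,  1.05306304e-05]), 'position': array([0.13543274, 0.58423468, 0.40383511]), 'eef_rot': array([-1.15369829e-04,  1.13638795e-01,  9.93521769e-01, -8.40356447e-04]), 'wrist_force': array([ 0.895092  , -0.21532512, -0.30482797]), 'wrist_torque': array([-0.02091485, -0.01768911,  0.01368789]), 'grasp_force': 0.0, 'width': 0.08536066570810177} 0.1734
scene 421.77576425497756 [[-0.49089714  0.87102178  0.01846776]
 [ 0.62006627  0.36419517 -0.69489546]
 [-0.61199495 -0.32967095 -0.7188736 ]] [ 0.2241713  -0.25842374  1.4307966 ]
setting_rod 0.82 [403. 220.] 366
setting_rod 0.68 [368. 208.] 344
setting_rod 0.63 [380. 228.] 318
measuring_cylinder 0.9 [150. 173.] 756
measuring_cylinder 0.55 [178. 144.] 544
rod_stand 0.84 [346. 241.] 2431
side 443.5509693471812 [[ 0.95739007 -0.28835927  0.01591196]
 [-0.17671618 -0.62851766 -0.75745425]
 [ 0.2284199   0.72236727 -0.65269432]] [-0.45243752  0.18029118  1.10651595]
setting_rod 0.75 [199. 160.] 262
setting_rod 0.62 [196. 144.] 197
setting_rod 0.57 [228. 144.] 208
measuring_cylinder 0.63 [323. 310.] 1061
measuring_cylinder 0.6 [263. 339.] 1192
rod_stand 0.62 [237. 179.] 1173
rod_stand 0.37 [323. 309.] 1116
```

View pics/scene.png

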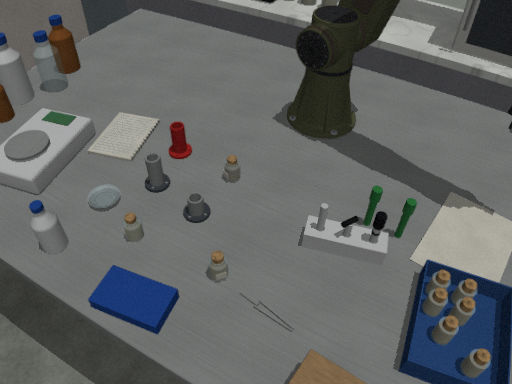

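View pics/side.png

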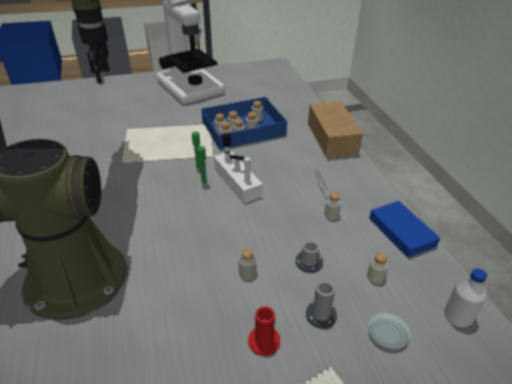

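Scene: the candidates for the rod are the black-knobbed one in the stand (380,222), green look-alikes (374,203) and (407,217), crossbar rod (348,225) and headless rod (322,215). I choose (380,222). For the cylinder they are grey tall (155,172), red (179,140) and grey short (196,207). I choose (155,172), which is (322,303) in side. Next is a close crop.

```bash
cat > h.py <<'E'
import numpy as np, cv2
from station import status, eyes, outline_of
def K(s): return np.array([[s["fx"],0,s["cx"]],[0,s["fy"],s["cy"]],[0,0,1.]])
def at_z(s,px,z):
    u=cv2.undistortPoints(np.array([[px]],float),K(s),np.array(s["dist"],float))[0,0]
    R=np.array(s["R"]);t=np.array(s["t"]); c=-R.T@t; d=R.T@np.array([u[0],u[1],1]); return c+d*(z-c[2])/d[2]
def proj(s,X):
    r,_=cv2.Rodrigues(np.array(s["R"])); return cv2.projectPoints(np.array(X,float).reshape(-1,1,3),r,np.array(s["t"],float),K(s),np.array(s["dist"],float))[0][:,0]
E
python3 - <<'E'
from h import *
a=eyes.snapshot("scene");b=eyes.snapshot("side")
def crop(s,x,y,w,h,f): return cv2.resize(s["img"][y:y+h,x:x+w],None,fx=f,fy=f,interpolation=cv2.INTER_CUBIC)
r1=np.hstack([crop(a,295,180,130,95,3),crop(b,180,120,130,95,3)])
r2=np.hstack([crop(a,120,110,130,95,3),crop(b,240,230,130,95,3)])
cv2.imwrite("pics/c1.png",np.vstack([r1,r2]))
for s,ps in ((a,[((380,214),.14),((348,219),.1),((322,206),.1),((376,189),.13),((409,201),.13),((154,156),.1),((157,183),.01),((196,198),.06),((178,124),.1)]),(b,[((227,137),.14),((247,160),.1),((196,134),.13),((201,150),.13),((324,287),.1),((322,315),.01),((311,246),.06),((265,311),.1)])):
    for p,z in ps: print(p,np.round(at_z(s,p,z),3))
E
```

```text
(380, 214) [0.461 0.324 0.14 ]
(348, 219) [0.476 0.26  0.1  ]
(322, 206) [0.469 0.19  0.1  ]
(376, 189) [0.378 0.29  0.13 ]
(409, 201) [0.376 0.372 0.13 ]
(154, 156) [ 0.53  -0.271  0.1  ]
(157, 183) [ 0.542 -0.268  0.01 ]
(196, 198) [ 0.57  -0.109  0.06 ]
(178, 124) [ 0.382 -0.301  0.1  ]
(227, 137) [0.46  0.312 0.14 ]
(247, 160) [0.501 0.235 0.1  ]
(196, 134) [0.375 0.369 0.13 ]
(201, 150) [0.373 0.278 0.13 ]
(324, 287) [ 0.535 -0.271  0.1  ]
(322, 315) [ 0.536 -0.28   0.01 ]
(311, 246) [ 0.571 -0.114  0.06 ]
(265, 311) [ 0.393 -0.295  0.1  ]
```

View pics/c1.png

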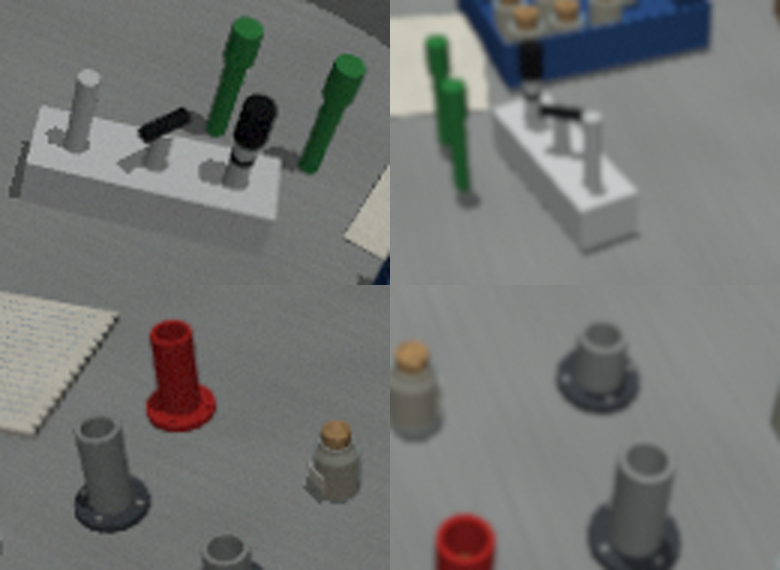

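Crop shows the black-knobbed ringed rod (scene 381,214, side 227,134) in the right hole of the stand, with the greens separate behind it. The tall grey cylinder rim is at scene (153,156) and side (325,288). I'll move above the rod.

```bash
python3 -m creep '[0.75,0.03,-0.024,0,-0.12,0.75,0.03,-0.024,0,-0.12,0.75,0.03,-0.024,0,-0.12,0.75,0.03,-0.024,0,-0.12,0.75,0.03,-0.024,0,-0.12,0.75,0.03,-0.024,0,-0.12,0.75,0.03,-0.024,0,-0.12,0.75,0.03,-0.024,0,-0.12]' 60
python3 -m creep '[0.75,0.03,-0.024,0,-0.12,0.75,0.03,-0.024,0,-0.12,0.75,0.026,-0.024,0,-0.12,0.75,0,0,0,0,0.75,0,0,0,0]'
python3 - <<'E'
from h import *
s=status.state();print(s["position"],s["eef_rot"],s["qpos"])
a=eyes.snapshot("scene")
c=[np.array(at_z(a,(295+x/3,180+y/3),.05)) for x,y in [(45,108),(280,158),(275,217),(28,165)]]
print(np.round(c,3))
w=eyes.snapshot("wrist");cv2.imwrite("pics/w1.png",w["img"]);print(w["R"],w["t"])
for l in ["setting_rod","rod_stand"]:
    for o in outline_of(w,l): print(l,o["confidence"],np.round(o["centre"]),o["mask"].sum())
E
```

```text
time_s: 1.17
position: [0.3767, 0.3911, 0.405]
eef_rot: [0.0, 0.562, 0.827, 0.0]
wrist_force: [0.7, 0.4, 0.4]
width: 0.0642
grasp_force: 0.0
time_s: 1.58
position: [0.4627, 0.3191, 0.4046]
eef_rot: [-0.0, 0.7, 0.714, 0.0]
wrist_force: [0.4, -0.0, 0.6]
width: 0.0638
grasp_force: 0.0
[0.46270433 0.31913621 0.40463864] [-1.13453553e-04  6.99968496e-01  7.14173713e-01  4.07542281e-06] [ 6.03730086e-01  2.42098984e-01 -1.41941301e-01  1.18679128e+00
  2.24303079e-04  2.15443686e+00]
[[0.47  0.165 0.05 ]
 [0.422 0.355 0.05 ]
 [0.482 0.369 0.05 ]
 [0.532 0.179 0.05 ]]
[[ 9.99766098e-01  2.16162967e-02 -6.96766074e-04]
 [ 2.10491283e-02 -9.65122954e-01  2.60949456e-01]
 [ 4.96829592e-03 -2.60903085e-01 -9.65352213e-01]] [-0.46790783  0.26433191  0.45996991]
setting_rod 0.95 [261. 188.] 1248
setting_rod 0.92 [150. 117.] 1665
rod_stand 0.73 [270. 218.] 8281
```

View pics/w1.png

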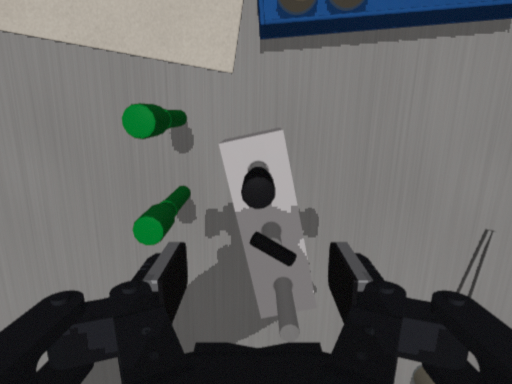

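Wrist view: knob top at (258,191), crossbar (272,248), greens (141,121) and (150,229), with the stand turned about 14° (+0.25 rad).

Run:
```python
from h import *
w=eyes.snapshot("wrist")
g=w["img"].max(2)
for o in outline_of(w,"setting_rod"):
    m=o["mask"]; ys,xs=np.nonzero(m); print(xs.min(),xs.max(),ys.min(),ys.max())
for p in [(258,191)]: print(at_z(w,p,.14))
c=[at_z(w,p,.05) for p in [(220,144),(282,130)]];print(c)
a=eyes.snapshot("scene");b=eyes.snapshot("side")
print(at_z(a,(381.7,213.5),.14),at_z(b,(227,134),.14))
```

```text
134 191 187 246
124 187 104 140
243 276 163 210
[0.46040014 0.32914579 0.14      ]
[array([0.42268739, 0.35361114, 0.05      ]), array([0.48279821, 0.3685282 , 0.05      ])]
[0.45765737 0.32688447 0.14      ] [0.46390307 0.32842097 0.14      ]
```

```bash
python3 -m creep '[0.75,-0.002,0.009,0,0.115,0.75,0,0,0,0.115,0.75,0,0,-0.03,0,0.75,0,0,-0.03,0,0.75,0,0,-0.025,0,0.75,0,0,-0.022,0,0.75,0,0,-0.021,0,0.75,0,0,0,0]'
python3 - <<'E'
from h import *
w=eyes.snapshot("wrist");cv2.imwrite("pics/w2.png",w["img"])
E
```

```text
time_s: 2.65
position: [0.4575, 0.3287, 0.2726]
eef_rot: [-0.001, 0.612, 0.791, -0.003]
wrist_force: [-0.2, -0.9, 0.2]
width: 0.0641
grasp_force: 0.0
```

View pics/w2.png

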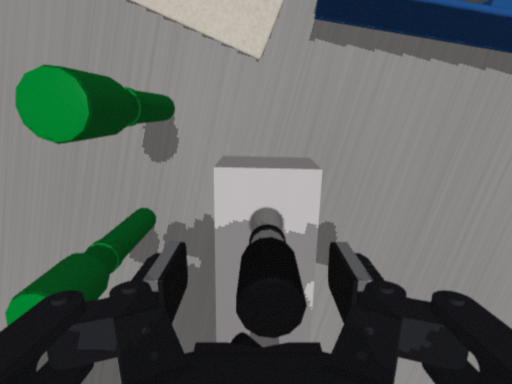

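The knob is between the fingers (271,305), about 5 mm right of mid. I'll correct that and close.

```bash
python3 -m creep '[0.75,0.004,0.001,0.004,0,0.75,0,0,0,0,0.1,0,0,0,0,0.1,0,0,0,0,0.1,0,0,0,0,0.1,0,0,0,0,0.1,0,0,0,0,0.1,0,0,0,0]' 60
python3 -m creep '[0.1,0,0,0,0,0.1,0,0,0,0,0.1,0,0,0.01,0,0.1,0,0,0.02,0,0.1,0,0,0.02,0,0.1,0,0,0.02,0,0.1,0,0,0.02,0,0.1,0,0,0,0]'
python3 - <<'E'
from h import *
a=eyes.snapshot("scene");b=eyes.snapshot("side")
print(status.state()["position"])
# cylinder rim refinement: mask of grey cylinder outline
for s in (a,b):
    for o in outline_of(s,"measuring_cylinder"):
        c=s["img"][o["mask"]].mean(0); ys,xs=np.nonzero(o["mask"]); print(o["confidence"],o["centre"],xs.min(),xs.max(),ys.min(),ys.max(),c)
for s in (a,b):  # predicted rim & foot boxes for candidate
    for x,y in [(.533,-.271),(.537,-.273)]:
        th=np.linspace(0,6.28,40)
        for r,z in ((.021,.1),(.036,.01),(.036,0)):
            p=proj(s,np.c_[x+r*np.cos(th),y+r*np.sin(th),0*th+z]); print(x,z,np.round(p.min(0),1),np.round(p.max(0),1))
E
```

```text
time_s: 3.37
position: [0.4633, 0.3305, 0.2817]
eef_rot: [-0.0, 0.612, 0.791, 0.0]
wrist_force: [-3.2, 0.1, 6.7]
width: 0.0244
grasp_force: 58.4
time_s: 4.03
position: [0.4646, 0.3312, 0.3755]
eef_rot: [0.001, 0.612, 0.791, 0.003]
wrist_force: [0.2, 0.2, -0.9]
width: 0.0243
grasp_force: 59.1
[0.4637506  0.33066518 0.37174093]
0.72 [153.9, 174.3] 144 170 152 192 [74.16137566 74.21957672 72.16269841]
0.72 [177.9, 145.3] 169 190 123 158 [ 20.95795247  21.82998172 100.31627057]
0.8 [324.4, 310.6] 306 336 281 327 [81.17624521 81.02490421 78.48180077]
0.63 [261.8, 336.3] 248 279 307 356 [ 28.93968531  30.24737762 116.42657343]
0.533 0.1 [145.3 151.6] [161.1 162. ]
0.533 0.01 [145.2 172. ] [170.8 189.8]
0.533 0 [145.8 174.6] [171.2 192.3]
0.537 0.1 [143.8 152.2] [159.5 162.6]
0.537 0.01 [143.8 172.6] [169.3 190.5]
0.537 0 [144.4 175.1] [169.8 193. ]
0.533 0.1 [313.6 279.6] [333. 295.]
0.533 0.01 [303.4 299.3] [334.9 325.6]
0.533 0 [303.1 301.9] [334.3 328.2]
0.537 0.1 [315.6 279.9] [335.1 295.3]
0.537 0.01 [305.4 299.6] [336.8 326. ]
0.537 0 [305.  302.2] [336.3 328.6]
```

The rod is gripped (24 mm) and lifting. The cylinder fits both views at (0.536,-0.272). I'll raise it and travel across.

```bash
python3 -m creep '[0.1,0,0,0.03,0,0.1,0,0,0.03,0,0.1,0,-0.02,0,0,0.1,0.005,-0.035,0,0,0.1,0.005,-0.035,0,0,0.1,0.005,-0.035,0,0,0.1,0.005,-0.035,0,0,0.1,0.005,-0.035,0,0]'
python3 -m creep '[0.1,0.005,-0.035,0,0,0.1,0.005,-0.035,0,0,0.1,0.005,-0.035,0,0,0.1,0.005,-0.035,0,0,0.1,0.005,-0.035,0,0,0.1,0.005,-0.035,0,0,0.1,0.005,-0.035,0,0,0.1,0.005,-0.035,0,0]'
python3 -m creep '[0.1,0.005,-0.035,0,0,0.1,0.002,-0.035,0,0,0.1,0,-0.03,0,0,0.1,0,-0.02,0,0,0.1,0,-0.008,0,0,0.1,0,0,0,0,0.1,0,0,0,0,0.1,0,0,0,0]'
python3 - <<'E'
from h import *
a=eyes.snapshot("scene");b=eyes.snapshot("side");print(status.state()["position"])
cv2.imwrite("pics/t1.png",np.hstack([cv2.resize(a["img"][60:220,100:230],None,fx=3,fy=3,interpolation=2),cv2.resize(b["img"][180:340,260:390],None,fx=3,fy=3,interpolation=2)]))
E
```

```text
time_s: 4.9
position: [0.488, 0.1339, 0.4293]
eef_rot: [-0.001, 0.612, 0.791, -0.001]
wrist_force: [0.3, -0.1, -1.7]
width: 0.0244
grasp_force: 59.2
time_s: 5.57
position: [0.528, -0.1462, 0.4292]
eef_rot: [-0.001, 0.612, 0.791, -0.0]
wrist_force: [0.7, 0.5, -1.3]
width: 0.0246
grasp_force: 59.2
time_s: 6.23
position: [0.5355, -0.2714, 0.4302]
eef_rot: [-0.001, 0.612, 0.791, 0.0]
wrist_force: [-0.2, 0.2, -1.5]
width: 0.0244
grasp_force: 59.2
[ 0.53560587 -0.27114989  0.43064892]
```

View pics/t1.png

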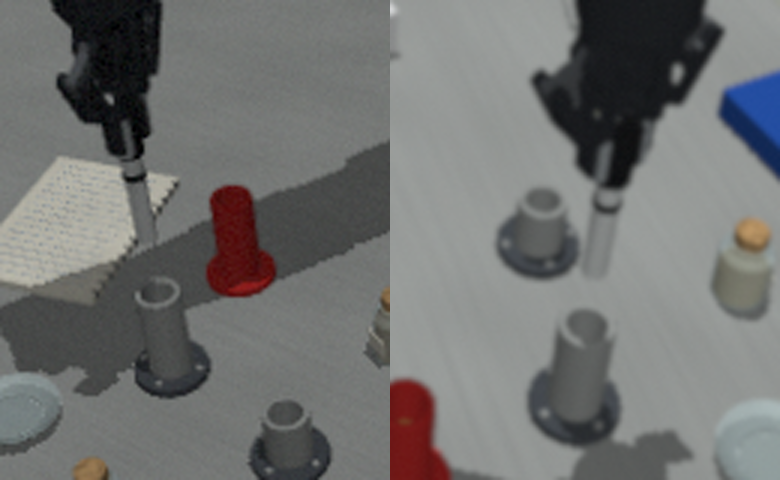

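The rod hangs above the cylinder: foot at scene crop (146,241) and side crop (597,272), ring at (134,178) and (606,207), rim at (158,291) and (584,328). I'll triangulate these.

Run:
```python
from h import *
a=eyes.snapshot("scene");b=eyes.snapshot("side")
und=lambda s,p: cv2.undistortPoints(np.array([[p]],float),K(s),np.array(s["dist"],float))[0].T
P=lambda s: np.c_[np.array(s["R"]),np.array(s["t"])]
for n,p,q in [("foot",(146,241),(597,272)),("ring",(134,178),(606,207)),("rim",(158,291),(584,328))]:
    pa=(100+p[0]/3,60+p[1]/3);pb=(260+(q[0]-390)/3,180+q[1]/3)
    X=cv2.triangulatePoints(P(a),P(b),und(a,pa),und(b,pb))[:,0];X=X[:3]/X[3]
    print(n,X,"reproj",proj(a,X)-pa,proj(b,X)-pb)
    for z in ([.1] if n=="rim" else [.162] if n=="foot" else [.232]): print(at_z(a,pa,z),at_z(b,pb,z))
```

```text
foot [ 0.53665499 -0.27379949  0.1570187 ] reproj [[-0.52154337  0.19583028]] [[-0.65357343 -0.24043778]]
[ 0.53976996 -0.26848053  0.162     ] [ 0.5354194  -0.27858111  0.162     ]
ring [ 0.53525525 -0.27401631  0.22277639] reproj [[-0.36512854  0.14161323]] [[-0.46018328 -0.17358149]]
[ 0.54340974 -0.26405898  0.232     ] [ 0.53130357 -0.2824714   0.232     ]
rim [ 0.5336524  -0.27446935  0.09740085] reproj [[-0.49270087  0.18184834]] [[-0.61756444 -0.2245449 ]]
[ 0.53453363 -0.2715502   0.1       ] [ 0.53361234 -0.27722846  0.1       ]
```

Foot relative to rim is +3 mm in x and +1 mm in y. I'll correct that and lower into the bore.

```bash
python3 -m creep '[0.1,-0.003,-0.001,0,0,0.1,0,0,-0.02,0,0.1,0,0,-0.02,0,0.1,0,0,-0.012,0,0.1,0,0,-0.01,0,0.1,0,0,-0.01,0,0.1,0,0,-0.01,0,0.1,0,0,0,0]'
python3 - <<'E'
from h import *
a=eyes.snapshot("scene");b=eyes.snapshot("side");s=status.state();print(s["position"],s["wrist_force"],s["wrist_torque"])
cv2.imwrite("pics/t2.png",np.hstack([cv2.resize(a["img"][100:220,100:230],None,fx=3,fy=3,interpolation=2),cv2.resize(b["img"][220:340,260:390],None,fx=3,fy=3,interpolation=2)]))
E
```

```text
time_s: 7.1
position: [0.5322, -0.2731, 0.3468]
eef_rot: [-0.001, 0.612, 0.791, 0.0]
wrist_force: [2.6, 0.3, -2.0]
width: 0.0246
grasp_force: 59.1
[ 0.53249707 -0.27343811  0.34858844] [-0.19457538  0.14114239 -1.02772742] [ 0.06961358 -0.01917101  0.02633187]
```

View pics/t2.png

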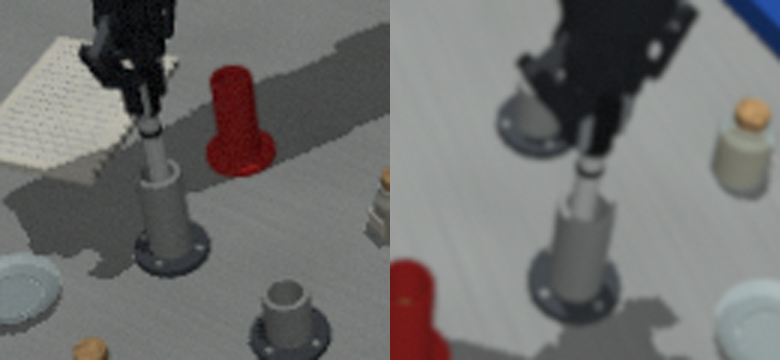

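The rod is inside the bore, near centred, with no side force. I'll push on gently.

```bash
python3 -m creep '[0.1,0,0,-0.006,0,0.1,0,0,-0.006,0,0.1,0,0,-0.004,0,0.1,0,0,-0.004,0,0.1,0,0,-0.004,0,0.1,0,0,-0.003,0]'
python3 -m creep '[0.1,0,0,-0.003,0,0.1,0,0,-0.003,0,0.1,0,0,-0.003,0,0.1,0,0,-0.003,0]'
python3 -m creep '[0.1,0,0,-0.002,0,0.1,0,0,-0.002,0]'
python3 -m creep '[0.1,0,0,-0.002,0,0.1,0,0,-0.001,0]'
```

```text
time_s: 7.7
position: [0.5325, -0.2736, 0.322]
eef_rot: [0.0, 0.612, 0.791, -0.0]
wrist_force: [-1.3, 0.9, 4.5]
width: 0.0248
grasp_force: 60.0
time_s: 8.03
position: [0.5326, -0.2736, 0.31]
eef_rot: [0.0, 0.612, 0.791, -0.0]
wrist_force: [-1.1, 0.9, 5.5]
width: 0.0242
grasp_force: 60.0
time_s: 8.2
position: [0.5326, -0.2736, 0.3059]
eef_rot: [0.0, 0.612, 0.791, -0.0]
wrist_force: [-0.9, 0.7, 5.2]
width: 0.0245
grasp_force: 60.0
time_s: 8.37
position: [0.5326, -0.2735, 0.3026]
eef_rot: [0.0, 0.612, 0.791, 0.0]
wrist_force: [0.0, -0.5, 4.2]
width: 0.0243
grasp_force: 60.0
```

Piston friction is about 5 N. I'll continue until the stop shows as a force jump.

```bash
for i in 1; do python3 -m creep '[0.1,0,0,-0.001,0,0.1,0,0,-0.001,0]' | grep -E 'posi|force'
python3 -m creep '[0.1,0,0,-0.001,0,0.1,0,0,-0.001,0]' | grep -E 'posi|force'; done
python3 - <<'E'
from h import *
a=eyes.snapshot("scene");b=eyes.snapshot("side")
cv2.imwrite("pics/t3.png",np.hstack([cv2.resize(a["img"][130:200,115:195],None,fx=5,fy=5,interpolation=2),cv2.resize(b["img"][255:325,285:365],None,fx=5,fy=5,interpolation=2)]))
E
```

```text
position: [0.5328, -0.2737, 0.3016]
wrist_force: [-2.8, 0.5, 16.4]
grasp_force: 61.4
position: [0.533, -0.2741, 0.3015]
wrist_force: [-5.9, 1.4, 28.2]
grasp_force: 63.0
```

View pics/t3.png

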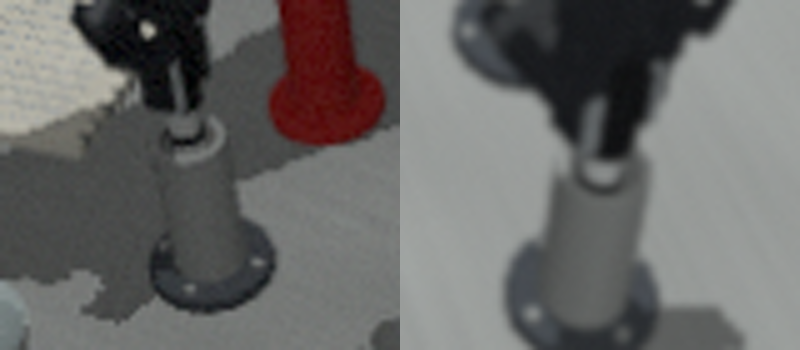

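The stop is reached (28 N, no further travel) and the ring mark is level with the rim in both views. I'll relieve the load, release and rise.

```bash
python3 -m creep '[0.1,0,0,0.0025,0,0.1,0,0,0,0,0.3,0,0,0,0,0.45,0,0,0,0,0.6,0,0,0,0,0.7,0,0,0,0,0.7,0,0,0,0,0.7,0,0,0,0]'
python3 -m creep '[0.7,0,0,0.01,0,0.7,0,0,0.02,0,0.7,0,0,0.03,0,0.7,0,0,0.03,0,0.7,0,0,0.03,0,0.7,0,0,0.03,0,0.7,0,0,0,0,0.7,0,0,0,0]'
python3 - <<'E'
from h import *
a=eyes.snapshot("scene");b=eyes.snapshot("side");
cv2.imwrite("pics/t4.png",np.hstack([cv2.resize(a["img"][115:195,115:195],None,fx=5,fy=5,interpolation=2),cv2.resize(b["img"][245:325,285:365],None,fx=5,fy=5,interpolation=2)]))
E
```

```text
time_s: 9.47
position: [0.5324, -0.2734, 0.3007]
eef_rot: [-0.0, 0.612, 0.791, -0.0]
wrist_force: [-0.4, 0.1, 0.1]
width: 0.06
grasp_force: 0.0
time_s: 10.13
position: [0.533, -0.2737, 0.4541]
eef_rot: [0.002, 0.612, 0.791, 0.0]
wrist_force: [-0.2, 0.8, -0.7]
width: 0.0596
grasp_force: 0.0
```

View pics/t4.png

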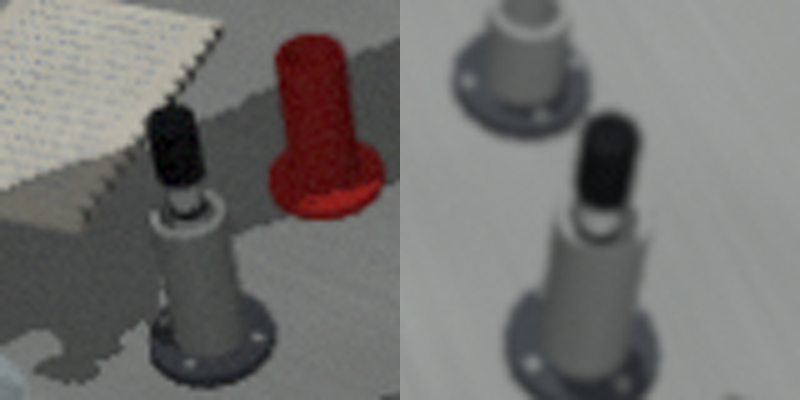

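The rod stands free and upright in the tall grey cylinder, ring mark at the rim, with the gripper clear above.

```bash
python3 -c "
from station import order; print(order.sign_off())"
```

```text
the job is handed in; nothing more can be done
None
```

The setting rod stands released in the tall grey cylinder, with the sliding bottom pushed to its stop (force rose to 28 N with no further travel) and the ring mark level with the rim in both views; I handed the job in about 10 s into the 42 s limit, and no verdict came back.

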